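# Find the heavy side of a returned wheel and hold it down

### The job

The closed green wheel on the grey stand has a weight hidden somewhere inside its rim. Turn the wheel by its black crank handle to feel where the heavy side is, carrying it up over the top at least once, then bring the heavy side straight down ready for the transport pin, and finish while still gripping the handle and holding the wheel still there. Leave the carton, the green bin, the tin and the spanner where they are.

Things in the scene. Friction and masses are not known exactly. Their poses are not given: they have to be found in the camera images.
- stand: Grey steel test stand, fixed to the bench: base plate 220 x 180 x 14 mm, a post and a level axle 160 mm above the bench. Origin on the bench under the axle. Its x axis runs along the axle from the wheel to the post, z is up. The handle side looks to the robot's right (-y), within 20 degrees or so.
- axle (a point): Point on the axle's centre line at the wheel's face, 160 mm above the bench, with the stand's axes. The sealed bearing is stiff: 0.40 N m of dry friction against either direction of turning (plus 0.05 N m per rad/s), so the wheel stays wherever it is left; a pause does not show the heavy side, the push needed while turning does.
- wheel: Closed green drum, 160 mm across, 40 mm thick; origin on the axle, x along it as the stand's, z from the axle to the handle. Turns endlessly both ways. A hidden weight of 0.4 to 0.6 kg is fixed inside, 60 mm off the axle, at an angle to the handle that differs each time; the rest is balanced to within a few degrees. It pulls with 0.24 to 0.35 N m when level with the axle.
- handle (a point): Middle of the black crank handle, a round grip 22 mm in diameter, 85 mm long, revolving freely on its pin. Parallel to the axle, 55 mm off it, this point 58 mm in front of the wheel's face (stand's -x). Pinched from above across its diameter, it can be carried round the axle with the gripper pointing down throughout. Axes as the wheel's.
- carton: Cardboard carton 160 x 120 x 90 mm, bystander. Origin at the centre of its underside.
- bin: Empty green plastic bin 200 x 130 x 80 mm, bystander. Origin at the centre of its underside.
- grease: Round tin, 64 mm across and 75 mm tall, bystander. Origin at the centre of its underside.
- spanner: Steel spanner 170 mm long lying flat, bystander. Origin at its middle, x along it.

How it is judged:
On the way:
1. the heavy side has been carried up over the top (angle between weight's own z axis and vertical above 2.75 rad), for 0.1 s.
At the end, for the whole second after the job is handed in: The hidden weight hangs within 17 degrees of straight below the axle (its own z axis then points up), the wheel is still, and the fingers are gripping the handle (more than 1 N); the four bystanders are within 30 mm of where they began (angle between weight's own z axis and vertical below 0.3 rad and contact force between the fingers and wheel above 1 N and angular speed of wheel below 0.1 rad/s and distance of each of carton, bin, grease, spanner from where it was at the start of the episode below 0.03 m); the arm keeps its last pose, push and grip.
It fails at once if a bystander was shoved or knocked away (distance of any of carton, bin, grease, spanner from where it was at the start of the episode above 0.03 m).
It also fails if it takes over 72 s, if anything falls off the work surface, if the arm or the gripper's body presses on something with over 40 N, if the wrist force passes 120 N, or if a joint passes its speed limit or range.

### The arm

A 7-joint arm with a two-finger parallel gripper is mounted at the origin on the work surface. World frame = base frame: x ahead of the robot, y to its left, z up, the work surface at z = 0. Lengths are in m, angles in rad, forces in N, time in s.
With the tool pointing down it reaches from about 0.425 to 1.025 m from the base axis. Payload 9.4 kg.
Tool frame: the origin (TCP) lies midway between the tips of the shut fingers; the grasp point (between the pads) lies 19 mm behind it; z points along the fingers, y is the direction in which the jaws open and shut (so a half turn about z gives the same grasp; the last joint's range is limited). The gripper opens to 85 mm and grips with 20 to 120 N. Pads are 22 mm wide; open, the fingers measure 114 mm over their backs; the gripper's body (76 mm by 85 mm) begins 54 mm behind the grasp point. The pads swing forward as they close: fully open they stand 13 mm farther back than shut.
Start: joints at [1.228, 0.599, -0.003, 1.599, 0.002, 0.943, -0.08], TCP at [0.19, -0.7, 0.231] pointing down, gripper open.
Joint ranges: [-2.57, 2.57], [-0.35, 1.97], [-1.29, 1.29], [0.11, 2.56], [-1.05, 4.19], [0.11, 1.86], [-2.63, 2.63]. Speed limits (rad/s): [2.22, 2.22, 3.01, 3.01, 3.14, 3.14, 3.14].

### API

Orientations are given as a unit quaternion [w, x, y, z].
In Python, from station import arm gives the robot as it stands.
- The arm moves only by the tool carry_out, never from a script. Its argument "rows" is a list of rows, each a list of 4 numbers: the shift along the tool's x, y, z in mm, then the turn about the tool's z in degrees. A call has 1 to 8 rows; each row is the pose to reach, as a shift and turn from the pose measured when the call began, along the tool's axes at that moment; what a row does not reach only later rows make up. A row lasts 1/8 s, in which the tool goes at most 62.5 mm and 10.7 degrees, less where a joint would pass 70% of its speed; a pose out of reach is approached as far as the arm can. A call with a gripper value outside its range is refused whole. "hand" is the opening, from -1 (shut) to 1 (fully open), set as the call begins (left out, the last holds). The fingers move at their own pace and stop on an object; the grip force is fixed at half the most. Time passes only in rows, so rows that repeat a pose let the fingers close. It gives the time, the measured TCP pose, the force and the opening at its end, in the units of the state.
- arm.get_state(): the state, without advancing time (a new reading comes with each control period).
- arm.read_camera(name): name is "scene" or "top" or "wrist"; returns a dict with "img" (384x512x3 uint8, red, green, blue), "fx", "fy", "cx", "cy" (pixels), "D" ([k1, k2, p1, p2, k3] as OpenCV has them; the pictures are not rectified), "origin" and "rotation" of the camera in the world. Camera axes: x right, y down, z forward; pixel columns grow to the right and rows downward; lengths in m; the calibration is good to about 2 mm. A picture is of the moment at which its call begins. There is no depth.
- arm.close_job(): hands the job in, once; it reports no verdict.
The state is a dict: "t": time; "joint_positions": joint angles; "joint_velocities": joint speeds; "joint_torque": joint torques, N m; "tcp_pos": TCP position; "eef_rot": TCP orientation; "force": force on the tool from outside, world axes, zero at the start; "wrist_torque": the same for the moment, N m; "finger_gap": finger opening in m.
Only numpy, scipy, OpenCV 4.12 (cv2) and the standard library are available. Lean on these libraries where they do the work, as an engineer would, in place of code of your own. Each camera call takes 0.05 s, during which the arm holds its last target.

## Working session

There is one attempt and no reset: what is moved stays moved. The work goes in short steps, Python scripts to look and compute and a tool call to move; the robot and the scene stay as the last step left them, time stands still between calls to the robot, and variables do not carry over. Pictures are saved under pics/ and viewed, and the job is handed in when it is done.

Besides the shell and the picture viewer there is one more tool, called in YAML: its name, and indented under it one key for each argument. carry_out: Moves the arm, as the interface text tells. Its arguments: {"type":"object","properties":{"rows":{"type":"array"},"hand":{"type":"number"}},"required":["rows"]}

```bash
ls; mkdir -p pics
python3 - <<'E'
from station import arm
import cv2
s=arm.get_state()
for k,v in s.items(): print(k,v)
for n in ["scene","top","wrist"]:
    c=arm.read_camera(n); cv2.imwrite(f"pics/{n}0.png",c["img"][:,:,::-1])
    print(n,{k:v for k,v in c.items() if k!="img"})
E
```

```text
pics
t 0.0
joint_positions [ 1.22834338  0.60012298 -0.00251533  1.60013902  0.00179955  0.94288246
 -0.07981398]
joint_velocities [ 0.00073352  0.0002403   0.00096944 -0.00043697 -0.00045678  0.00112332
  0.00087695]
joint_torque [ 1.99147225e-04 -7.76437640e+01  1.56501476e+00 -2.57995749e+01
  1.23859453e-02  9.22832434e-03  1.19477070e-05]
tcp_pos [ 0.1902545  -0.69910345  0.23041564]
eef_rot [-7.53732673e-04  9.91183199e-01  1.32496286e-01 -1.80244372e-04]
force [-0.34267419 -0.04476857  0.3836188 ]
wrist_torque [ 0.04754104 -0.00785774 -0.08486671]
finger_gap 0.08516865386174684
scene {'fx': 397.3241359242992, 'fy': 397.3241359242992, 'cx': 260.50067168830674, 'cy': 193.62964044543136, 'D': array([0.03011431, 0.        , 0.        , 0.        , 0.        ]), 'origin': array([ 1.34485108, -0.0353724 ,  0.95642289]), 'rotation': array([-0.2843758 ,  0.67223379,  0.62716948, -0.27182824])}
top {'fx': 388.88345982790986, 'fy': 388.88345982790986, 'cx': 249.9591151432938, 'cy': 191.28218136167246, 'D': array([0.02584973, 0.        , 0.        , 0.        , 0.        ]), 'origin': array([ 3.13580840e-01, -7.08605764e-04,  1.37944471e+00]), 'rotation': array([ 0.05487667, -0.69794421,  0.71180601, -0.05652101])}
wrist {'fx': 293.03406630177875, 'fy': 293.03406630177875, 'cx': 255.0646050593434, 'cy': 194.5294021948353, 'D': array([-0.06962162,  0.        ,  0.        ,  0.        ,  0.        ]), 'origin': array([ 0.25586559, -0.68158841,  0.3733661 ]), 'rotation': array([ 0.10569737,  0.78795301, -0.60101159, -0.08211694])}
```

View pics/scene0.png

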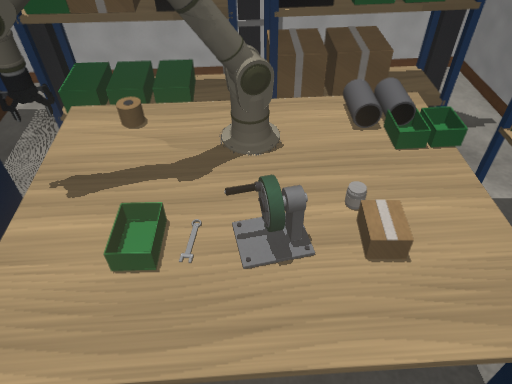

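View pics/top0.png

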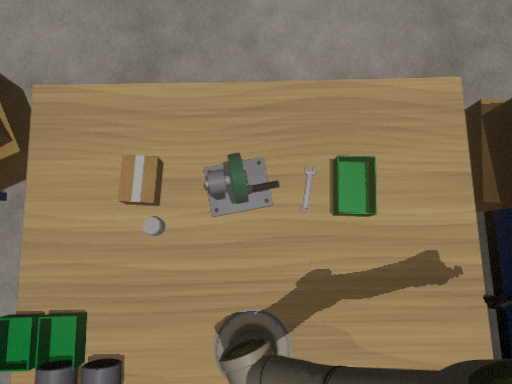

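View pics/wrist0.png

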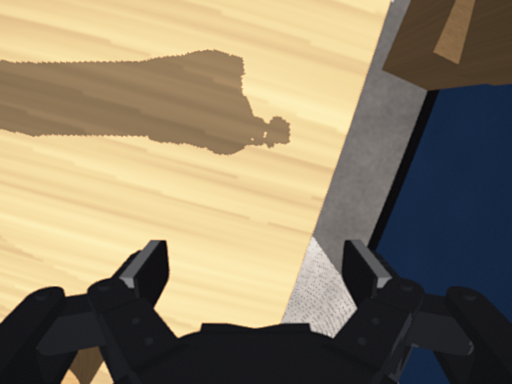

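Run:
```python
import cv2
a=cv2.imread("pics/scene0.png")[160:280,210:330]; cv2.imwrite("pics/s0z.png",cv2.resize(a,(600,600),interpolation=cv2.INTER_CUBIC))
a=cv2.imread("pics/top0.png")[140:230,190:310]; cv2.imwrite("pics/t0z.png",cv2.resize(a,(800,600),interpolation=cv2.INTER_CUBIC))
```

```text
(no output)
```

View pics/s0z.png

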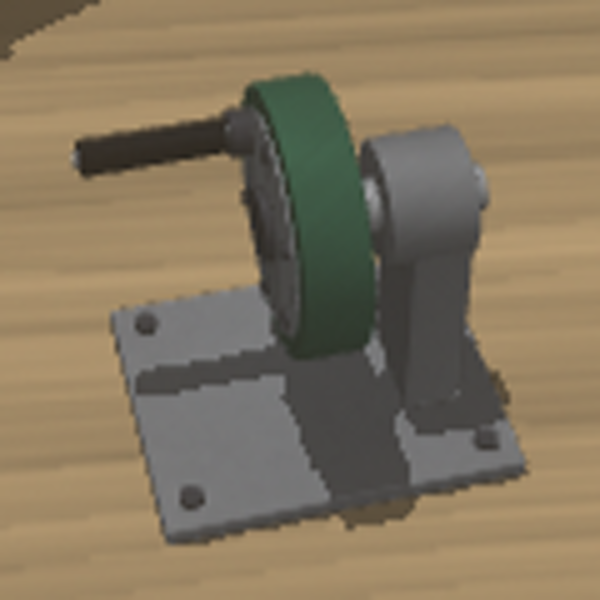

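View pics/t0z.png

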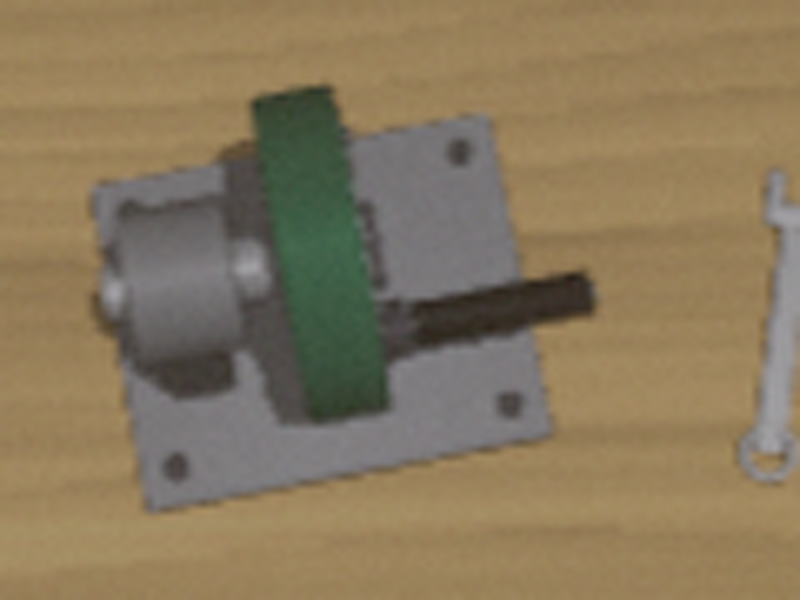

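```bash
cat > h.py <<'E'
import numpy as np, cv2
from scipy.spatial.transform import Rotation as R
from scipy.optimize import least_squares
def rot(q): return R.from_quat(np.r_[q[1:],q[0]])
def proj(c,P):
    Rm=rot(c["rotation"]).as_matrix(); Pc=(np.atleast_2d(P)-c["origin"])@Rm
    K=np.array([[c["fx"],0,c["cx"]],[0,c["fy"],c["cy"]],[0,0,1.]])
    return cv2.projectPoints(Pc,np.zeros(3),np.zeros(3),K,c["D"])[0][:,0]
E
cat > fit.py <<'E'
from h import *
from station import arm
sc=arm.read_camera("scene"); tp=arm.read_camera("top")
S=lambda u,v:np.array([210+(u+.5)/5-.5,160+(v+.5)/5-.5]); T=lambda u,v:np.array([190+(u+.5)/6.667-.5,140+(v+.5)/6.667-.5])
def model(p):
    x0,y0,yaw,px,phi=p
    M=R.from_euler('z',yaw).as_matrix(); f=lambda q:np.array(q)@M.T+[x0,y0,0]
    pl=lambda a,b:[px+a*.11,b*.09,.014]
    # robot side = stand +y ; handle side = -x
    hd=lambda d:[-d,.055*np.sin(phi),.16+.055*np.cos(phi)]
    return f([pl(1,-1),pl(-1,-1),pl(-1,1),pl(1,1),hd(.0155),hd(.1005)])
tpx=[T(93,187),T(490,117),T(550,435),T(150,508),T(412,322),T(588,293)]
spx=[S(523,463),S(165,530),S(113,313),None,S(228,134),S(82,158)]
def res(p):
    m=model(p);a=proj(tp,m)-tpx;b=proj(sc,m)
    return np.r_[a.ravel(),np.concatenate([b[i]-spx[i] for i in range(6) if spx[i] is not None])]
r=least_squares(res,[.6,.05,1.5,0,0.3])
print(r.x,np.degrees(r.x[[2,4]]));print(r.fun.reshape(-1,2).round(2))
m=model(r.x);print(m.round(4))
M=R.from_euler('z',r.x[2]).as_matrix()
print("grip mid",(m[4]+m[5])/2)
E
python3 fit.py
```

```text
[0.55472476 0.01741184 1.73516202 0.02311412 0.98185448] [99.41746072 56.25611752]
[[-1.29 -0.48]
 [-0.63 -0.88]
 [-0.06  0.15]
 [-1.44  0.57]
 [-1.47  0.37]
 [-0.96 -0.22]
 [-0.06 -0.15]
 [-1.16  0.71]
 [-1.66 -0.89]
 [-0.99 -0.15]
 [-1.29 -0.09]]
[[ 0.6217  0.1635  0.014 ]
 [ 0.6577 -0.0536  0.014 ]
 [ 0.4802 -0.083   0.014 ]
 [ 0.4442  0.134   0.014 ]
 [ 0.5121 -0.0054  0.1906]
 [ 0.5261 -0.0892  0.1906]]
grip mid [ 0.5190974  -0.04728977  0.19055148]
```

```bash
cat >> h.py <<'E'
YAW=1.73516
def rows(s,P,yaw=None):
    """tool-axes shift (mm) and turn(deg) to world P with tool x at world angle yaw"""
    r=rot(s["eef_rot"]); d=r.inv().apply(np.array(P)-s["tcp_pos"])*1000
    x=r.apply([1,0,0]); t=0
    if yaw is not None: t=-np.degrees((yaw-np.arctan2(x[1],x[0])+np.pi)%(2*np.pi)-np.pi)
    return np.r_[d,t].round(1)
E
python3 - <<'E'
from h import *
from station import arm
s=arm.get_state()
A=np.array([.19,-.7,.23]);B=np.array([.52,-.053,.33])
print(rows(s,A+(B-A)*.5+[0.0,0,.05],.265+.73), rows(s,B,YAW))
for n,c in (("top",arm.read_camera("top")),("scene",arm.read_camera("scene"))):
    print(n,proj(c,[[0,0,0],[0.1,0,0],[0,.1,0],[0,-.1,0]]))
E
```

```text
[ 243.7 -268.3  -99.   -41.8] [ 487.9 -537.1  -98.8  -84.2]
top [[251.27039084 347.80092145]
 [250.6741752  316.74924824]
 [221.52392285 348.4494184 ]
 [280.99858033 347.19955561]]
scene [[249.6760292  136.14471095]
 [250.8473246  151.03767081]
 [273.93508145 135.03529493]
 [225.28757682 137.24692607]]
```

carry_out:
  rows:
    - [30,-34,-40,-5]
    - [61,-67,-80,-10]
    - [91,-101,-99,-16]
    - [122,-134,-99,-21]
    - [152,-168,-99,-26]
    - [183,-202,-99,-31]
    - [213,-235,-99,-37]
    - [244,-268,-99,-42]
  hand: 1

```text
t: 1.35
tcp_pos: [0.3559, -0.3755, 0.3304]
eef_rot: [0.0, 0.877, 0.48, 0.0]
force: [1.1, 0.1, -0.3]
finger_gap: 0.0852
```

Run:
```python
from h import *
from station import arm
print(rows(arm.get_state(),[.52,-.053,.33],YAW))
```

```text
[360.1 -35.5   0.4 -42. ]
```

carry_out:
  rows:
    - [45,-4,0,-5]
    - [90,-9,0,-10]
    - [135,-13,0,-16]
    - [180,-18,0,-21]
    - [225,-22,0,-26]
    - [270,-27,0,-32]
    - [315,-31,0,-37]
    - [360,-36,0,-42]

```text
t: 2.35
tcp_pos: [0.5201, -0.0516, 0.3306]
eef_rot: [0.0, 0.646, 0.763, 0.0]
force: [-0.0, -0.4, -0.3]
finger_gap: 0.0853
```

Run:
```python
from h import *
from station import arm
for n in ["scene","top","wrist"]:
    c=arm.read_camera(n); cv2.imwrite(f"pics/{n}1.png",c["img"][:,:,::-1])
    if n!="wrist":
        s=arm.get_state();print(n,proj(c,s["tcp_pos"]))
    else: print(proj(c,[[.5121,-.0054,.1906],[.5261,-.0892,.1906]]), c["origin"])
a=cv2.imread("pics/top1.png")[140:230,190:310]; cv2.imwrite("pics/t1z.png",cv2.resize(a,(800,600),interpolation=cv2.INTER_CUBIC))
```

```text
scene [[237.87625485 149.63274007]]
top [[265.33253856 176.28538765]]
[[252.07613514 140.37968081]
 [251.60999377 223.83063248]] [0.5098581  0.0182388  0.47380179]
```

View pics/wrist1.png

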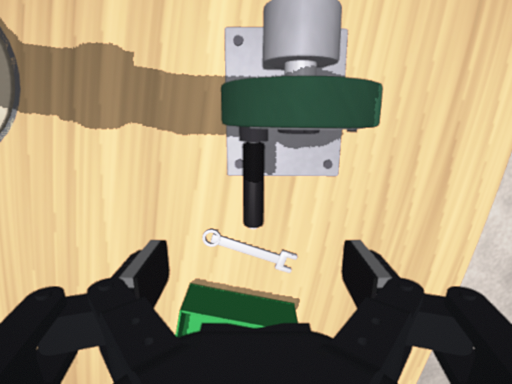

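View pics/scene1.png

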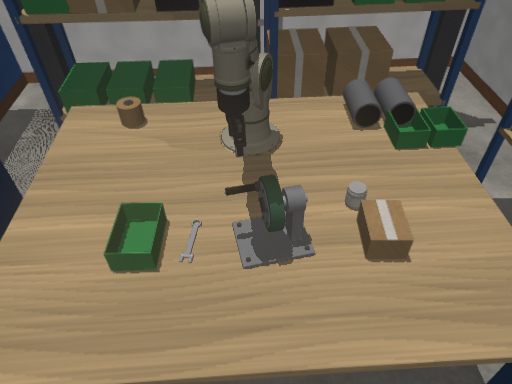

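```bash
python3 - <<'E'
from h import *
from station import arm
c=arm.read_camera("wrist");
ax=np.array([np.cos(YAW),np.sin(YAW),0]); ay=np.array([-np.sin(YAW),np.cos(YAW),0])
O=np.array([.5547,.0174,.16])
for d in (0,.04):
  th=np.linspace(0,2*np.pi,721)
  P=O+d*ax+.08*(np.outer(np.sin(th),ay)+np.outer(np.cos(th),[0,0,1]))
  q=proj(c,P); print(d,q.min(0),q.max(0))
for a in(.0231-.11,.0231+.11):
  for b in(-.09,.09): print(proj(c,O*[1,1,0]+a*ax+b*ay+[0,0,.014]))
E
python3 -c "
import cv2
a=cv2.imread('pics/wrist1.png')[20:240,210:400]; cv2.imwrite('pics/w1z.png',cv2.resize(a,None,fx=2.7,fy=2.7,interpolation=2))"
```

```text
0 [220.44455611 119.36112588] [379.20464055 123.26639338]
0.04 [219.61492517  68.57356929] [383.34120534  87.58640879]
[[338.27344109 174.99545815]]
[[226.06762941 174.34539731]]
[[348.40971307  25.97628157]]
[[223.58359666  24.026226  ]]
```

View pics/w1z.png

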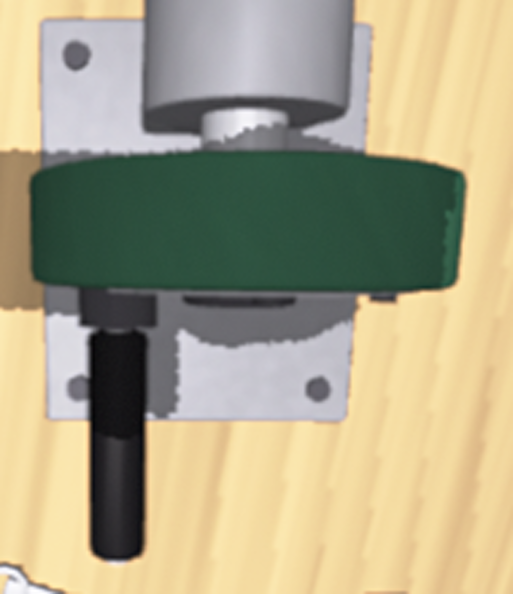

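```bash
cat >> h.py <<'E'
AX=np.array([np.cos(YAW),np.sin(YAW),0]); AY=np.array([-np.sin(YAW),np.cos(YAW),0]); Z=np.array([0,0,1.])
C=np.array([.5547,.0174,.16])-.065*AX   # circle centre in grasp plane
GZ=.017; RAD=.055
def tcp(phi,C=C,rad=RAD): return C+rad*(np.sin(phi)*AY+np.cos(phi)*Z)-[0,0,GZ]
E
python3 - <<'E'
from h import *
from station import arm
p=tcp(np.radians(54));print(p,rows(arm.get_state(),p,YAW))
E
```

```text
[ 0.52143935 -0.0540046   0.17532819] [-2.00e+00  1.60e+00  1.55e+02  1.00e-01]
```

carry_out:
  rows:
    - [-2,2,40,0]
    - [-2,2,80,0]
    - [-2,2,120,0]
    - [-2,2,145,0]
    - [-2,2,155,0]
    - [-2,2,155,0]

```text
t: 3.3
tcp_pos: [0.5217, -0.0546, 0.1753]
eef_rot: [-0.0, 0.647, 0.763, -0.0]
force: [0.1, 0.1, -0.1]
finger_gap: 0.0857
```

Run:
```python
from h import *
from station import arm
for n in ["scene","top","wrist"]:
    c=arm.read_camera(n); cv2.imwrite(f"pics/{n}2.png",c["img"][:,:,::-1])
```

```text
(no output)
```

View pics/wrist2.png

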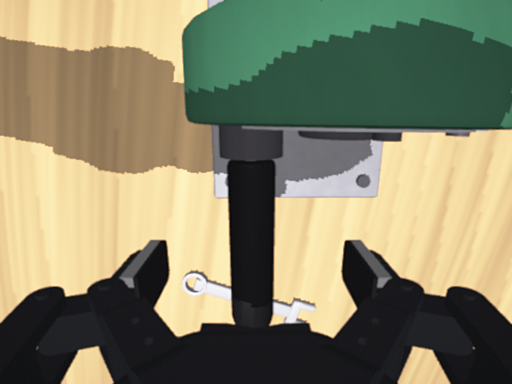

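carry_out:
  rows:
    - [0,0,0,0]
    - [0,0,0,0]
    - [0,0,0,0]
    - [0,0,0,0]
    - [0,0,0,0]
    - [0,0,0,0]
  hand: -1

```text
t: 4.2
tcp_pos: [0.5205, -0.0545, 0.1759]
eef_rot: [-0.0, 0.647, 0.763, -0.001]
force: [-4.9, -0.7, 2.9]
finger_gap: 0.0201
```

Run:
```python
from h import *
from station import arm
for n in ["scene","wrist"]:
    c=arm.read_camera(n); cv2.imwrite(f"pics/{n}3.png",c["img"][:,:,::-1])
s=arm.get_state()
print(s["t"],s["tcp_pos"],s["force"],s["wrist_torque"],s["finger_gap"])
a=cv2.imread("pics/scene3.png")[130:280,190:340]; cv2.imwrite("pics/s3z.png",cv2.resize(a,(600,600),interpolation=cv2.INTER_CUBIC))
```

```text
4.3 [ 0.5205149  -0.05454318  0.17594585] [-6.29205433 -0.76553383  3.5973312 ] [-0.14933878  1.12126183  0.06287667] 0.019954986063360373
```

View pics/s3z.png

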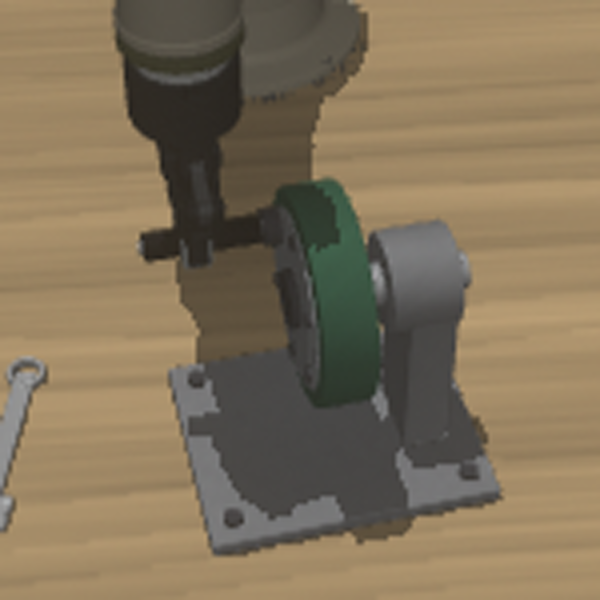

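View pics/wrist3.png

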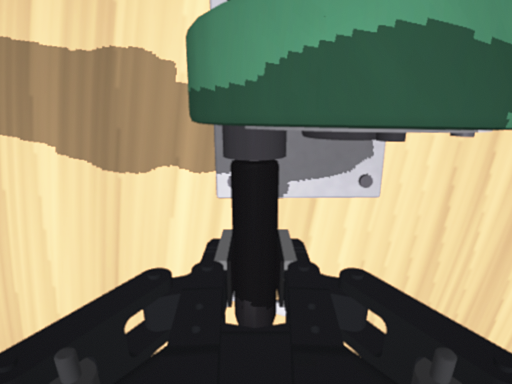

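```bash
cat > step.py <<'E'
import sys,json,os
from h import *
from station import arm
D=float(sys.argv[1]); n=int(sys.argv[2]); lead=float(sys.argv[3]) if len(sys.argv)>3 else 0
s=arm.get_state()
L=json.load(open("log.json")) if os.path.exists("log.json") else []
L.append([s["t"],*s["tcp_pos"],*s["force"],*s["joint_velocities"]]); json.dump(L,open("log.json","w"))
cc=json.load(open("cen.json")) if os.path.exists("cen.json") else [0,0,RAD]
p=s["tcp_pos"]-C+[0,0,GZ]; u=np.array([p@AY-cc[0],p[2]-cc[1]]); phi=np.arctan2(u[0],u[1])
tan=np.cos(phi)*AY-np.sin(phi)*Z; rad=np.sin(phi)*AY+np.cos(phi)*Z
f=s["force"]
print("t %.2f phi %.1f r %.1fmm ax %.1f | Ftan %.2f Frad %.2f Fax %.2f | qd %.3f gap %.4f"%(s["t"],np.degrees(phi),1e3*np.hypot(*u),1e3*(p@AX),f@tan,f@rad,f@AX,abs(s["joint_velocities"]).max(),s["finger_gap"]))
out=[]
for k in range(1,n+1):
    a=phi+np.radians(D*k/n+lead)
    P=C+(cc[0]+cc[2]*np.sin(a))*AY+(cc[1]+cc[2]*np.cos(a))*Z-[0,0,GZ]
    out.append([float(x) for x in rows(s,P,YAW).round(1)])
print(json.dumps(out))
E
python3 step.py 24 6
```

```text
t 4.30 phi 54.1 r 56.2mm ax -0.4 | Ftan 0.80 Frad 7.24 Fax 0.27 | qd 0.002 gap 0.0200
[[0.4, -1.2, 3.9, 0.0], [0.4, -3.1, 7.2, 0.0], [0.4, -4.8, 10.7, 0.0], [0.4, -6.2, 14.2, 0.0], [0.4, -7.4, 17.9, 0.0], [0.4, -8.3, 21.6, 0.0]]
```

carry_out:
  rows:
    - [0,-2,3,0]
    - [0,-3.5,6.5,0]
    - [0,-5,10,0]
    - [0,-6.5,14,0]
    - [0,-7.5,18,0]
    - [0,-8.5,22,0]

```text
t: 5.05
tcp_pos: [0.5129, -0.0558, 0.1539]
eef_rot: [0.0, 0.647, 0.763, -0.0]
force: [2.8, 0.2, 5.0]
finger_gap: 0.0203
```

```bash
python3 step.py 30 6
```

```text
t 5.05 phi 78.4 r 54.3mm ax -0.4 | Ftan -5.47 Frad -1.73 Fax -0.30 | qd 0.086 gap 0.0203
[[0.4, -1.5, 4.6, 0.0], [0.4, -1.8, 9.4, 0.0], [0.4, -1.7, 14.2, 0.0], [0.4, -1.2, 19.0, 0.0], [0.4, -0.3, 23.7, 0.0], [0.4, 1.0, 28.3, 0.0]]
```

carry_out:
  rows:
    - [0,-1.2,4.6,0]
    - [0,-1.8,9.4,0]
    - [0,-1.7,14.2,0]
    - [0,-1.2,19,0]
    - [0,-0.3,23.7,0]
    - [0,1.0,28.3,0]

```text
t: 5.8
tcp_pos: [0.5167, -0.0552, 0.1264]
eef_rot: [0.002, 0.646, 0.763, 0.002]
force: [5.2, 0.6, 11.9]
finger_gap: 0.02
```

```bash
python3 step.py 30 6
```

```text
t 5.80 phi 108.6 r 52.1mm ax -0.4 | Ftan -9.59 Frad -8.72 Fax -0.26 | qd 0.071 gap 0.0200
[[0.4, -1.0, 5.4, 0.0], [0.4, 1.1, 9.7, 0.0], [0.4, 3.5, 13.8, 0.0], [0.4, 6.3, 17.7, 0.0], [0.4, 9.5, 21.3, 0.0], [0.4, 12.9, 24.7, 0.0]]
```

```bash
cat > cfit.py <<'E'
import json
from h import *
L=np.array(json.load(open("log.json")));p=L[:,1:4]-C+[0,0,GZ]
u=np.c_[p@AY,p[:,2]]
r=least_squares(lambda q:np.hypot(u[:,0]-q[0],u[:,1]-q[1])-.055,[0,0])
print(r.x,r.fun*1e3); json.dump([*r.x,RAD],open("cen.json","w"))
E
python3 cfit.py; sed -i '$d' /dev/null; python3 step.py 30 6
```

```text
[-0.00143907  0.00429753] [-0.01244093  0.02050558 -0.01053071]
t 5.80 phi 112.4 r 55.0mm ax -0.4 | Ftan -8.99 Frad -9.33 Fax -0.26 | qd 0.071 gap 0.0200
[[0.4, 2.0, 4.4, 0.0], [0.4, 4.4, 8.5, 0.0], [0.4, 7.1, 12.5, 0.0], [0.4, 10.1, 16.2, 0.0], [0.4, 13.5, 19.6, 0.0], [0.4, 17.2, 22.7, 0.0]]sed: couldn't edit /dev/null: not a regular file
```

Excellent fit (20 µm). Continue round.

carry_out:
  rows:
    - [0,2,4.4,0]
    - [0,4.4,8.5,0]
    - [0,7.1,12.5,0]
    - [0,10.1,16.2,0]
    - [0,13.5,19.6,0]
    - [0,17.2,22.7,0]

```text
t: 6.55
tcp_pos: [0.5334, -0.0523, 0.104]
eef_rot: [0.002, 0.646, 0.763, 0.001]
force: [-3.1, 0.4, 15.4]
finger_gap: 0.0201
```

```bash
python3 step.py 30 6
```

```text
t 6.55 phi 142.0 r 54.9mm ax -0.3 | Ftan -11.88 Frad -10.32 Fax 0.95 | qd 0.058 gap 0.0201
[[0.3, 3.8, 2.9, 0.0], [0.3, 8.0, 5.3, 0.0], [0.3, 12.3, 7.4, 0.0], [0.3, 16.8, 9.1, 0.0], [0.3, 21.4, 10.4, 0.0], [0.3, 26.1, 11.3, 0.0]]
```

carry_out:
  rows:
    - [0,3.8,2.9,0]
    - [0,8,5.3,0]
    - [0,12.3,7.4,0]
    - [0,16.8,9.1,0]
    - [0,21.4,10.4,0]
    - [0,26.1,11.3,0]

```text
t: 7.3
tcp_pos: [0.5568, -0.0483, 0.0931]
eef_rot: [0.001, 0.646, 0.763, -0.001]
force: [-9.8, -0.1, 22.1]
finger_gap: 0.0198
```

```bash
python3 step.py 30 6
```

```text
t 7.30 phi 169.5 r 55.1mm ax -0.2 | Ftan -13.61 Frad -20.00 Fax 1.54 | qd 0.076 gap 0.0198
[[0.2, 4.8, 0.6, 0.0], [0.2, 9.6, 0.8, 0.0], [0.2, 14.4, 0.7, 0.0], [0.2, 19.1, 0.1, 0.0], [0.2, 23.8, -0.9, 0.0], [0.2, 28.4, -2.3, 0.0]]
```

carry_out:
  rows:
    - [0,4.8,0,0]
    - [0,9.6,-0.3,0]
    - [0,14.4,-0.6,0]
    - [0,19.1,-1.2,0]
    - [0,23.8,-2.3,0]
    - [0,28.4,-3.6,0]

```text
t: 8.05
tcp_pos: [0.5773, -0.0449, 0.0937]
eef_rot: [-0.004, 0.646, 0.763, -0.007]
force: [-13.4, -0.4, -7.1]
finger_gap: 0.0198
```

```bash
python3 step.py 30 6
```

```text
t 8.05 phi -168.7 r 54.6mm ax -0.2 | Ftan -14.40 Frad 4.37 Fax 1.80 | qd 0.087 gap 0.0198
[[0.2, 4.7, -0.8, 0.0], [0.1, 9.2, -2.5, 0.0], [0.1, 13.6, -4.5, 0.0], [0.1, 17.8, -6.8, 0.0], [0.1, 21.7, -9.6, 0.0], [0.1, 25.4, -12.6, 0.0]]
```

carry_out:
  rows:
    - [0,4.7,-0.8,0]
    - [0,9.2,-2.5,0]
    - [0,13.6,-4.5,0]
    - [0,17.8,-6.8,0]
    - [0,21.7,-9.6,0]
    - [0,25.4,-12.6,0]

```text
t: 8.8
tcp_pos: [0.5969, -0.0415, 0.1022]
eef_rot: [-0.008, 0.646, 0.763, -0.011]
force: [-4.7, 0.9, -16.9]
finger_gap: 0.0197
```

```bash
python3 step.py 30 6
```

```text
t 8.80 phi -145.9 r 54.4mm ax -0.1 | Ftan -13.22 Frad 11.47 Fax 1.64 | qd 0.087 gap 0.0197
[[0.0, 4.1, -2.5, 0.0], [0.0, 7.6, -5.8, 0.0], [0.0, 10.8, -9.4, 0.0], [0.0, 13.7, -13.2, 0.0], [0.0, 16.2, -17.3, 0.0], [0.0, 18.4, -21.6, 0.0]]
```

carry_out:
  rows:
    - [0,4.1,-2,0]
    - [0,7.6,-5,0]
    - [0,10.8,-8.6,0]
    - [0,13.7,-12.4,0]
    - [0,16.2,-16.5,0]
    - [0,18.4,-20.8,0]

```text
t: 9.55
tcp_pos: [0.6145, -0.0385, 0.122]
eef_rot: [-0.009, 0.646, 0.763, -0.012]
force: [-6.1, 0.6, -11.5]
finger_gap: 0.0198
```

```bash
python3 step.py 30 6
```

```text
t 9.55 phi -117.6 r 54.6mm ax 0.1 | Ftan -12.92 Frad 0.10 Fax 1.59 | qd 0.089 gap 0.0198
[[-0.1, 2.3, -4.2, 0.0], [-0.1, 3.8, -8.8, 0.0], [-0.1, 4.9, -13.4, 0.0], [-0.1, 5.6, -18.2, 0.0], [-0.1, 5.9, -23.0, 0.0], [-0.1, 5.8, -27.8, 0.0]]
```

carry_out:
  rows:
    - [0,2.3,-4.2,0]
    - [0,3.8,-8.8,0]
    - [0,4.9,-13.4,0]
    - [0,5.6,-18.2,0]
    - [0,5.9,-23,0]
    - [0,5.8,-27.8,0]

```text
t: 10.3
tcp_pos: [0.6208, -0.0374, 0.15]
eef_rot: [-0.009, 0.646, 0.763, -0.012]
force: [-5.7, 0.7, -8.8]
finger_gap: 0.0198
```

```bash
python3 step.py 30 6
```

```text
t 10.30 phi -87.2 r 54.8mm ax 0.1 | Ftan -8.49 Frad -5.88 Fax 1.64 | qd 0.072 gap 0.0198
[[-0.1, -0.4, -4.8, 0.0], [-0.1, -1.4, -9.5, 0.0], [-0.1, -2.8, -14.1, 0.0], [-0.1, -4.6, -18.5, 0.0], [-0.1, -6.8, -22.8, 0.0], [-0.1, -9.4, -26.8, 0.0]]
```

carry_out:
  rows:
    - [0,-0.4,-4.8,0]
    - [0,-1.4,-9.5,0]
    - [0,-2.8,-14.1,0]
    - [0,-4.6,-18.5,0]
    - [0,-6.8,-22.8,0]
    - [0,-9.4,-26.8,0]

```text
t: 11.05
tcp_pos: [0.6122, -0.0389, 0.1775]
eef_rot: [-0.009, 0.646, 0.763, -0.012]
force: [-4.3, -0.2, -10.1]
finger_gap: 0.0198
```

```bash
python3 step.py 30 6
```

```text
t 11.05 phi -56.8 r 55.1mm ax 0.1 | Ftan -6.08 Frad -9.08 Fax 0.47 | qd 0.058 gap 0.0198
[[-0.1, -3.0, -3.8, 0.0], [-0.1, -6.2, -7.3, 0.0], [-0.1, -9.8, -10.5, 0.0], [-0.1, -13.6, -13.5, 0.0], [-0.1, -17.6, -16.1, 0.0], [-0.1, -21.9, -18.3, 0.0]]
```

carry_out:
  rows:
    - [0,-3,-3.8,0]
    - [0,-6.2,-7.3,0]
    - [0,-9.8,-10.5,0]
    - [0,-13.6,-13.5,0]
    - [0,-17.6,-16.1,0]
    - [0,-21.9,-18.3,0]

```text
t: 11.8
tcp_pos: [0.5913, -0.0424, 0.1967]
eef_rot: [-0.009, 0.646, 0.763, -0.012]
force: [-1.3, -0.8, -11.2]
finger_gap: 0.0201
```

```bash
python3 step.py 30 6
```

```text
t 11.80 phi -26.7 r 55.3mm ax -0.0 | Ftan -3.75 Frad -10.66 Fax -0.55 | qd 0.058 gap 0.0201
[[0.0, -4.6, -1.5, 0.0], [0.0, -9.1, -3.0, 0.0], [0.0, -13.8, -4.0, 0.0], [0.0, -18.6, -4.7, 0.0], [0.0, -23.4, -4.9, 0.0], [0.0, -28.2, -4.7, 0.0]]
```

carry_out:
  rows:
    - [0,-4.6,-1.5,0]
    - [0,-9.1,-2.7,0]
    - [0,-13.8,-3.5,0]
    - [0,-18.6,-3.8,0]
    - [0,-23.4,-3.8,0]
    - [0,-28.2,-3.5,0]

```text
t: 12.55
tcp_pos: [0.5648, -0.047, 0.2024]
eef_rot: [-0.007, 0.647, 0.763, -0.011]
force: [1.7, -1.4, 7.2]
finger_gap: 0.0196
```

```bash
python3 step.py 30 6
```

```text
t 12.55 phi 2.1 r 55.1mm ax -0.2 | Ftan -1.76 Frad 7.17 Fax -1.64 | qd 0.085 gap 0.0196
[[0.2, -4.8, 0.6, 0.0], [0.2, -9.5, 1.6, 0.0], [0.2, -14.1, 2.9, 0.0], [0.2, -18.6, 4.6, 0.0], [0.2, -22.9, 6.7, 0.0], [0.2, -27.0, 9.2, 0.0]]
```

carry_out:
  rows:
    - [0,-4.8,0.6,0]
    - [0,-9.5,1.6,0]
    - [0,-14.1,2.9,0]
    - [0,-18.6,4.6,0]
    - [0,-22.9,6.7,0]
    - [0,-27,9.2,0]

```text
t: 13.3
tcp_pos: [0.5373, -0.0517, 0.1938]
eef_rot: [-0.007, 0.646, 0.763, -0.011]
force: [0.5, -1.8, 4.1]
finger_gap: 0.0195
```

```bash
python3 step.py 30 6
```

```text
t 13.30 phi 32.8 r 55.3mm ax -0.3 | Ftan -2.35 Frad 3.34 Fax -1.89 | qd 0.086 gap 0.0195
[[0.3, -3.7, 3.1, 0.0], [0.3, -7.3, 6.3, 0.0], [0.3, -10.5, 9.8, 0.0], [0.3, -13.5, 13.6, 0.0], [0.3, -16.1, 17.6, 0.0], [0.3, -18.4, 21.8, 0.0]]
```

carry_out:
  rows:
    - [0,-3.7,3.1,0]
    - [0,-7.3,6.3,0]
    - [0,-10.5,9.8,0]
    - [0,-13.5,13.6,0]
    - [0,-16.1,17.6,0]
    - [0,-18.4,21.8,0]

```text
t: 14.05
tcp_pos: [0.5181, -0.055, 0.1722]
eef_rot: [-0.008, 0.647, 0.763, -0.011]
force: [-0.2, -1.5, 5.6]
finger_gap: 0.0197
```

```bash
python3 step.py 30 6
cat > wfit.py <<'E'
import json
from h import *
L=np.array(json.load(open("log.json")));cc=json.load(open("cen.json"))
def fit(L,sg):
    p=L[:,1:4]-C+[0,0,GZ];u=np.c_[p@AY-cc[0],p[:,2]-cc[1]];phi=np.arctan2(u[:,0],u[:,1])
    tan=np.outer(np.cos(phi),AY)-np.outer(np.sin(phi),Z); ft=(L[:,4:7]*tan).sum(1)*.055
    A=np.c_[np.ones(len(phi)),np.sin(phi),np.cos(phi)]
    x,*_=np.linalg.lstsq(A,ft,rcond=None)
    print("const %.3f amp %.3f"%(x[0],np.hypot(x[1],x[2])),"resid",(ft-A@x).round(3))
    print("phi deg",np.degrees(phi).round(0))
    # external torque on tool = -(drive); ft = -fric + T_w, T_w=G sin(phi+d): weight at angle phi+d from top
    print("weight offset d (deg):",np.degrees(np.arctan2(x[2],x[1])),"-> handle phi for weight down:",180-np.degrees(np.arctan2(x[2],x[1])))
i=[k for k in range(len(L)) if L[k,0]>5]; i=[k for n,k in enumerate(i) if n==0 or L[k,0]!=L[i[n-1],0]]
F=L[i]; fit(F,1)
if 0: pass
E
python3 wfit.py
```

```text
t 14.05 phi 63.3 r 55.3mm ax -0.4 | Ftan -4.76 Frad 2.91 Fax -1.47 | qd 0.098 gap 0.0197
[[0.4, -1.6, 4.6, 0.0], [0.4, -3.0, 9.1, 0.0], [0.4, -4.1, 13.8, 0.0], [0.4, -4.7, 18.6, 0.0], [0.5, -4.9, 23.4, 0.0], [0.5, -4.7, 28.2, 0.0]]
const -0.443 amp 0.335 resid [ 0.034 -0.    -0.002  0.    -0.014  0.03  -0.046  0.039 -0.003 -0.018
  0.018 -0.002 -0.035]
phi deg [  83.  112.  142.  169. -169. -146. -118.  -87.  -57.  -27.    2.   33.
   63.]
weight offset d (deg): 76.41649322298598 -> handle phi for weight down: 103.58350677701402
```

```bash
python3 step.py -45 8
```

```text
t 14.05 phi 63.3 r 55.3mm ax -0.4 | Ftan -4.76 Frad 2.91 Fax -1.47 | qd 0.098 gap 0.0197
[[0.4, 2.8, -4.6, 0.0], [0.4, 5.8, -9.1, 0.0], [0.4, 9.2, -13.3, 0.0], [0.3, 13.0, -17.1, 0.0], [0.3, 17.2, -20.6, 0.0], [0.3, 21.7, -23.6, 0.0], [0.3, 26.4, -26.1, 0.0], [0.3, 31.4, -28.2, 0.0]]
```

carry_out:
  rows:
    - [0,2.8,-4.6,0]
    - [0,5.8,-9.1,0]
    - [0,9.2,-13.3,0]
    - [0,13,-17.1,0]
    - [0,17.2,-20.6,0]
    - [0,21.7,-23.6,0]
    - [0,26.4,-26.1,0]
    - [0,31.4,-28.2,0]

```text
t: 15.05
tcp_pos: [0.5467, -0.0501, 0.1989]
eef_rot: [-0.01, 0.647, 0.763, -0.014]
force: [-11.0, -2.0, -9.7]
finger_gap: 0.0201
```

```bash
python3 step.py -45 8
```

```text
t 15.05 phi 21.6 r 55.4mm ax -0.2 | Ftan 14.00 Frad -4.89 Fax -0.15 | qd 0.098 gap 0.0201
[[0.2, 5.2, -1.5, 0.0], [0.2, 10.4, -2.9, 0.0], [0.2, 15.8, -3.8, 0.0], [0.2, 21.1, -4.2, 0.0], [0.2, 26.5, -4.0, 0.0], [0.2, 31.9, -3.3, 0.0], [0.2, 37.2, -2.1, 0.0], [0.2, 42.3, -0.3, 0.0]]
```

carry_out:
  rows:
    - [0,5.2,-1.5,0]
    - [0,10.4,-2.9,0]
    - [0,15.8,-3.8,0]
    - [0,21.1,-4.2,0]
    - [0,26.5,-4,0]
    - [0,31.9,-3.3,0]
    - [0,37.2,-2.1,0]
    - [0,42.3,-0.3,0]

```text
t: 16.05
tcp_pos: [0.5865, -0.0433, 0.1987]
eef_rot: [-0.011, 0.647, 0.763, -0.016]
force: [-13.3, -2.3, 3.7]
finger_gap: 0.0201
```

```bash
python3 step.py -45 8
```

```text
t 16.05 phi -21.2 r 55.1mm ax -0.1 | Ftan 13.97 Frad -1.44 Fax -0.06 | qd 0.072 gap 0.0201
[[0.1, 5.0, 2.1, 0.0], [0.1, 9.8, 4.6, 0.0], [0.1, 14.3, 7.6, 0.0], [0.1, 18.5, 11.0, 0.0], [0.1, 22.3, 14.7, 0.0], [0.2, 25.8, 18.9, 0.0], [0.2, 28.8, 23.3, 0.0], [0.2, 31.4, 28.1, 0.0]]
```

carry_out:
  rows:
    - [0,5,2.1,0]
    - [0,9.8,4.6,0]
    - [0,14.3,7.6,0]
    - [0,18.5,11,0]
    - [0,22.3,14.7,0]
    - [0,25.8,18.9,0]
    - [0,28.8,23.3,0]
    - [0,31.4,28.1,0]

```text
t: 17.05
tcp_pos: [0.6157, -0.0383, 0.1708]
eef_rot: [-0.011, 0.647, 0.763, -0.016]
force: [-10.1, -1.5, 4.4]
finger_gap: 0.02
```

```bash
python3 step.py -45 8
```

```text
t 17.05 phi -64.7 r 54.9mm ax 0.1 | Ftan 8.30 Frad -7.33 Fax 0.13 | qd 0.065 gap 0.0200
[[-0.1, 2.4, 4.8, 0.0], [-0.0, 4.1, 9.9, 0.0], [-0.0, 5.4, 15.2, 0.0], [0.0, 6.2, 20.5, 0.0], [0.0, 6.4, 25.9, 0.0], [0.1, 6.0, 31.3, 0.0], [0.1, 5.2, 36.6, 0.0], [0.1, 3.8, 41.9, 0.0]]
```

carry_out:
  rows:
    - [0,2.4,4.8,0]
    - [0,4.1,9.9,0]
    - [0,5.4,15.2,0]
    - [0,6.2,20.5,0]
    - [0,6.4,25.9,0]
    - [0,6,31.3,0]
    - [0,5.2,36.6,0]
    - [0,3.8,41.9,0]

```text
t: 18.05
tcp_pos: [0.6181, -0.0379, 0.1305]
eef_rot: [-0.011, 0.647, 0.763, -0.016]
force: [-7.5, -1.9, 7.8]
finger_gap: 0.0197
```

```bash
python3 step.py -45 8
```

```text
t 18.05 phi -107.8 r 54.7mm ax 0.1 | Ftan 5.03 Frad -9.70 Fax -0.64 | qd 0.093 gap 0.0197
[[-0.1, -1.4, 5.2, -0.0], [-0.0, -3.6, 10.1, -0.0], [-0.0, -6.3, 14.8, -0.0], [0.0, -9.4, 19.2, -0.0], [0.0, -13.0, 23.3, -0.0], [0.0, -16.9, 27.0, -0.0], [0.1, -21.2, 30.3, -0.0], [0.1, -25.7, 33.2, -0.0]]
```

carry_out:
  rows:
    - [0,-1.4,5.2,0]
    - [0,-3.6,10.1,0]
    - [0,-6.3,14.8,0]
    - [0,-9.4,19.2,0]
    - [0,-13,23.3,0]
    - [0,-16.9,27,0]
    - [0,-21.2,30.3,0]
    - [0,-25.7,33.2,0]

```text
t: 19.05
tcp_pos: [0.5943, -0.042, 0.1003]
eef_rot: [-0.009, 0.647, 0.763, -0.014]
force: [0.2, -0.9, 5.4]
finger_gap: 0.0199
```

```bash
python3 step.py -45 8
```

```text
t 19.05 phi -149.3 r 54.7mm ax -0.1 | Ftan 2.78 Frad -4.63 Fax -0.90 | qd 0.103 gap 0.0199
[[0.1, -4.5, 3.0, -0.0], [0.1, -9.4, 5.2, -0.0], [0.1, -14.5, 6.9, -0.0], [0.1, -19.8, 8.1, -0.0], [0.1, -25.2, 8.8, -0.0], [0.1, -30.6, 8.9, -0.0], [0.1, -35.9, 8.5, -0.0], [0.1, -41.3, 7.6, -0.0]]
```

carry_out:
  rows:
    - [0,-4.5,3,0]
    - [0,-9.4,5.2,0]
    - [0,-14.5,6.9,0]
    - [0,-19.8,8.1,0]
    - [0,-25.2,8.8,0]
    - [0,-30.6,8.9,0]
    - [0,-35.9,8.5,0]
    - [0,-41.3,7.6,0]

```text
t: 20.05
tcp_pos: [0.5534, -0.0489, 0.0941]
eef_rot: [-0.008, 0.647, 0.763, -0.014]
force: [4.5, -2.9, 3.3]
finger_gap: 0.0201
```

```bash
python3 step.py -45 8
```

```text
t 20.05 phi 165.6 r 54.9mm ax -0.2 | Ftan 3.05 Frad -4.22 Fax -3.58 | qd 0.087 gap 0.0201
[[0.2, -5.2, -1.3, -0.0], [0.2, -10.3, -3.3, -0.0], [0.2, -15.1, -5.7, -0.0], [0.2, -19.7, -8.6, -0.0], [0.2, -23.9, -11.9, -0.0], [0.1, -27.8, -15.6, -0.0], [0.1, -31.4, -19.7, -0.0], [0.1, -34.5, -24.1, -0.0]]
```

carry_out:
  rows:
    - [0,-5.2,-1.3,0]
    - [0,-10.3,-3.3,0]
    - [0,-15.1,-5.7,0]
    - [0,-19.7,-8.6,0]
    - [0,-23.9,-11.9,0]
    - [0,-27.8,-15.6,0]
    - [0,-31.4,-19.7,0]
    - [0,-34.5,-24.1,0]

```text
t: 21.05
tcp_pos: [0.5199, -0.0546, 0.1192]
eef_rot: [-0.008, 0.647, 0.762, -0.014]
force: [6.8, -4.1, -2.5]
finger_gap: 0.0198
```

```bash
python3 cfit.py; python3 step.py -18 6
cat >> wfit.py <<'E'
print("reverse"); G=F[F[:,0]>14.5]; fit(G,1); print("forward");fit(F[F[:,0]<14.5],1)
E
python3 wfit.py
```

```text
[-0.00127434  0.00455512] [-0.28708537 -0.17355403 -0.06391258 -0.06391258  0.01674554  0.32852729
 -0.09540831 -0.26045338 -0.13379945 -0.01168111  0.10168649  0.16403803
 -0.12840579 -0.0128644   0.04969617  0.04969617  0.14352172 -0.04843818
 -0.09538985 -0.04896212 -0.04009231  0.12302782]
t 21.05 phi 120.9 r 55.2mm ax -0.3 | Ftan 5.24 Frad -3.86 Fax -5.16 | qd 0.072 gap 0.0198
[[0.3, -1.3, -2.6, -0.0], [0.3, -2.7, -5.1, -0.0], [0.3, -3.9, -7.7, -0.0], [0.3, -5.0, -10.4, -0.0], [0.3, -5.9, -13.1, -0.0], [0.2, -6.7, -15.9, -0.0]]
const -0.138 amp 0.319 resid [-0.182 -0.223 -0.255 -0.292 -0.345 -0.331 -0.433 -0.355 -0.381 -0.36
 -0.277 -0.254 -0.259  0.614  0.605  0.448  0.502  0.56   0.617  0.597]
phi deg [  83.  113.  142.  170. -169. -146. -118.  -87.  -57.  -27.    2.   33.
   63.   22.  -22.  -65. -108. -149.  166.  121.]
weight offset d (deg): 91.72710790205636 -> handle phi for weight down: 88.27289209794364
reverse
const 0.440 amp 0.330 resid [ 0.005  0.051 -0.063 -0.002  0.025  0.027 -0.042]
phi deg [  22.  -22.  -65. -108. -149.  166.  121.]
weight offset d (deg): 78.52387850338361 -> handle phi for weight down: 101.47612149661639
forward
const -0.442 amp 0.334 resid [ 0.033  0.001 -0.001  0.002 -0.017  0.029 -0.046  0.04  -0.003 -0.019
  0.02  -0.003 -0.037]
phi deg [  83.  113.  142.  170. -169. -146. -118.  -87.  -57.  -27.    2.   33.
   63.]
weight offset d (deg): 76.07071710565455 -> handle phi for weight down: 103.92928289434545
```

carry_out:
  rows:
    - [0,-1.3,-2.6,0]
    - [0,-2.7,-5.1,0]
    - [0,-3.9,-7.7,0]
    - [0,-5,-10.4,0]
    - [0,-5.9,-13.1,0]
    - [0,-6.8,-16.5,0]
    - [0,-6.8,-16.5,0]
    - [0,-6.8,-16.5,0]

```text
t: 22.05
tcp_pos: [0.5134, -0.0557, 0.1359]
eef_rot: [-0.008, 0.647, 0.762, -0.014]
force: [3.4, -3.5, -0.7]
finger_gap: 0.0198
```

```bash
python3 step.py 0 1
```

```text
t 22.05 phi 102.2 r 55.2mm ax -0.4 | Ftan 1.24 Frad -2.59 Fax -4.00 | qd 0.003 gap 0.0198
[[0.4, 0.2, -0.1, -0.0]]
```

carry_out:
  rows:
    - [0,0,0,0]
    - [0,0,0,0]
    - [0,0,0,0]
    - [0,0,0,0]

```text
t: 22.55
tcp_pos: [0.5134, -0.0557, 0.1359]
eef_rot: [-0.008, 0.647, 0.762, -0.014]
force: [4.3, -3.2, -0.6]
finger_gap: 0.0198
```

```bash
python3 step.py 0 1
python3 - <<'E'
from h import *
from station import arm
for n in ["scene","top","wrist"]:
    c=arm.read_camera(n); cv2.imwrite(f"pics/{n}9.png",c["img"][:,:,::-1])
E
```

```text
t 22.55 phi 102.2 r 55.3mm ax -0.4 | Ftan 1.42 Frad -3.55 Fax -3.87 | qd 0.001 gap 0.0198
[[0.4, 0.2, -0.1, -0.0]]
```

View pics/scene9.png

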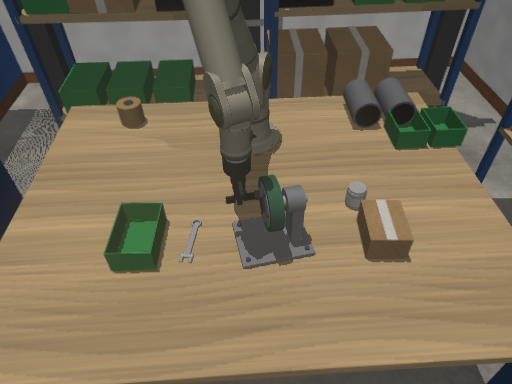

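View pics/wrist9.png

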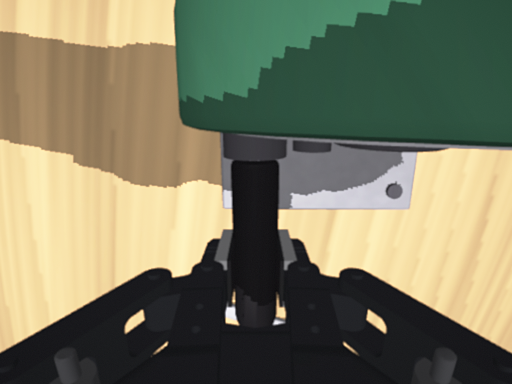

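The scene picture shows the bin (137,236), spanner (190,240), tin (355,195) and carton (384,229) where they started. In the wrist picture the handle (255,240) is firmly between the pads. Handing in.

```bash
python3 -c "
from station import arm
print(arm.close_job())"
```

```text
the job is handed in; nothing more can be done
None
```

I handed in the job at about 22.7 s of the 72 s allowed, still gripping the handle and holding the wheel still. By my estimate the heavy side is within a couple of degrees of straight down. No verdict is reported.

- **Finding the heavy side:** I turned the wheel by its handle a full turn one way and most of a turn back. That carried the heavy side up over the top twice.
- **Heavy side position:** The push needed while turning shows 0.44 N m of drag and a gravity pull of about 0.33 N m, both in line with the given figures. The heavy side is down with the handle 103.9° from the top by the forward pass and 101.5° by the reverse pass. I left the handle at 102.2°, and the limit is 17°.
- **Last checks:** The wheel was at rest (joint speeds about 0.001 rad/s) and the fingers were closed on the handle with a 19.8 mm gap. The scene picture shows the carton, bin, tin and spanner where they began.
- **What disagreed:**
  - The scene and top cameras disagreed by a few millimetres along the axle.
  - My first circle centre for the handle was about 4.5 mm off, so I refitted it from the measured path.
  - Sideways forces on the handle reached about 20 N while turning, and the tool ended tilted 1 to 2°.
  - A small offset in the force sensor would affect both passes alike, so it could add a few degrees of error that I could not check.

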